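# Shield up, then crack the stuck vacuum pot open and hold it ajar

### The arm

A 6-joint arm with a two-finger parallel gripper is mounted at the origin on the work surface. World frame = base frame: x ahead of the robot, y to its left, z up, the work surface at z = 0. Lengths are in m, angles in rad, forces in N, time in s.
With the tool pointing down it reaches from about 0.25 to 0.775 m from the base axis. Payload 4 kg.
Tool frame: the origin (TCP) lies at the very end of the fingers, on their centre line; the grasp point (between the pads) lies 19 mm behind it (robot.pinch_z is the distance from the TCP to the grasp point, in m); z points along the fingers, y is the line along which they close (so a half turn about z gives the same grasp; the last joint's range is limited). The gripper opens to 94 mm and grips with 3 to 60 N. Pads are 16 mm wide; open, the fingers measure 119 mm over their backs; the gripper's body (75 mm by 177 mm) begins 78 mm behind the grasp point.
Start: joints at [1.011, 0.087, 1.371, -0, 1.684, -0.103], TCP at [0.243, 0.494, 0.206] pointing down, gripper open.
Joint ranges: [-3.1, 3.1], [-0.76, 2.03], [0.27, 2.55], [-1.08, 4.22], [0.17, 2.65], [-2.57, 2.57]. Speed limits (rad/s): [2.79, 2.79, 3.14, 3.14, 3.14, 3.14].

### API

Orientations are given as [roll, pitch, yaw] about the fixed x, y, z axes, in that order (R = Rz(yaw) Ry(pitch) Rx(roll)).
In Python, from bench import robot gives the robot as it stands.
- The arm moves only by the tool arm_command, never from a script. Its argument "targets" is one flat list of numbers, 7 for each row, row after row: the turn, a rotation vector about the tool's x, y, z in degrees, then the shift along the tool's x, y, z in mm, then the closure, from -1 (fully open) to 1 (shut). In form: [ax, ay, az, x, y, z, hand, ax, ay, az, x, y, z, hand, ...]. A call has 1 to 20 rows; each row is the pose to reach, as a shift and turn from the pose commanded when the call began, along the tool's axes at that moment; what a row does not reach only later rows make up. A row lasts 1/10 s, in which the tool goes at most 50 mm and 8.59 degrees, less where a joint would pass 70% of its speed; a pose out of reach is approached as far as the arm can. A call with a gripper value outside its range is refused whole. The fingers move at their own pace and stop on an object; the grip force is fixed at half the most. Time passes only in rows, so rows that repeat a pose let the fingers close. It gives the time, the measured TCP pose, the force, the opening and the grip force at its end, in the units of the state.
- robot.get_obs(): the state, without advancing time (a new reading comes with each control period).
- robot.snapshot(name): name is "scene" or "top" or "wrist"; returns a dict with "color" (420x560x3 uint8, red, green, blue), "range_z" (420x560 float32, m along the optical axis (not along the pixel's ray), 0 where there is no reading), "fx", "fy", "cx", "cy" (pixels), "T" (4x4, takes a point from camera to world coordinates); the wrist camera has in their place "T_tool_cam" (4x4, takes a point from camera to tool coordinates, whose origin is the TCP and whose axes are the flange's). Camera axes: x right, y down, z forward; pixel columns grow to the right and rows downward; lengths in m; the calibration is good to about 2 mm. A picture is of the moment at which its call begins: read the wrist's pose just before it.
- robot.close_job(): hands the job in; it is judged then, once.
The state is a dict: "time": time; "joint_positions": joint angles; "qvel": joint speeds; "joint_torque": joint torques, N m; "tool_pos": TCP position; "ee_rot": TCP orientation; "wrist_force": force on the tool from outside, world axes, zero at the start; "wrist_torque": the same for the moment, N m; "width": finger opening in m; "finger_force": force on a finger pad.
Only numpy, scipy, OpenCV 4.12 (cv2) and the standard library are available. Lean on these libraries where they do the work, as an engineer would, in place of code of your own. Each camera call takes 0.05 s, during which the arm holds its last target. There are 200 camera calls.

### The job

Swing the vacuum pot's drop-down guard panel up until it stands fully upright, with the pot's lid still shut. Then take the lid by its handle, pull it straight up out of its sticky seal without yanking it high, and hold it just clear of the pot, level, over the mouth and about 2 to 3 cm above the rim, to let the air in: finish while still holding it there steadily, with the panel still upright. Leave the glassware and the other loose things where they stand.

Things in the scene. Friction and masses are not known exactly. Their poses are not given: they have to be found in the camera images.
- stand: Guard stand fixed to the bench: grey base plate 280 x 280 x 12 mm, on its centre a round steel pot, rim 176 mm wide, 132 mm above the bench. Fixed clear panels, 162 mm high, along the plate's +x and +y edges; drop-down panel on -y; -x open. Origin: centre of the plate's underside; z up, own -x is the front, roughly towards the robot. Place and yaw vary.
- lid: The pot's loose lid: plain aluminium disc 180 mm wide, 14 mm thick, with a low rubber plug under it, 0.32 to 0.59 kg. Origin: centre of the disc's underside, 132 mm above the bench when shut; z up, y along its handle. A sticky seal grips the plug: a straight pull up must pass a peak of some 10 to 18 N, clinging for the first 5 mm of lift; then only the lid's weight is left.
- lid_handle (a point): Middle of the lid's handle: a round steel bar 12 mm thick, 90 mm between its two posts, across the lid's middle along the lid's y. Point on the bar's centre line: 51 mm above the lid's origin, 37 mm above the lid's top, 183 mm above the bench when shut. The lid's yaw varies.
- panel (a joint): Angle of the guard's drop-down panel (rad): 0 upright against its stop (shut), grows as the top leans outward to the stand's -y; starts between 0.6 and 1.0. Its stiff hinge keeps it where it is left; it takes about 2 to 4 N at the height of its rail to push it up.
- panel_edge (a point): Middle of the top edge of the drop-down panel: clear sheet in an aluminium frame, 220 mm wide along the stand's x, 140 mm from the hinge line to this edge; the sheet is 6 mm thick, its top rail 12 mm.
- panel_hinge (a point): Middle of the panel's hinge line at its bottom edge, running along the stand's x, 132 mm from the stand's centre towards its -y, 30 mm above the bench.
- beaker: Bystander: clear glass beaker, 66 mm wide, 90 mm tall. Origin: centre of its underside.
- flask: Bystander: clear glass conical flask, 80 mm wide foot, 124 mm tall. Origin: centre of its underside.
- reagent: Bystander: amber glass bottle with black cap, 68 mm wide, 150 mm tall. Origin: centre of its underside.
- jar: Bystander: small glass jar with white cap, 48 mm wide, 50 mm tall. Origin: centre of its underside.
- stopper: Bystander: black rubber stopper, 32 mm wide, 28 mm tall, standing on the guard stand's base plate in the corner ahead of the pot on its left. Origin: centre of its underside.
- spatula: Bystander: lab spatula lying flat, 160 mm long. Origin: under its middle.
- weight: Bystander: brass calibration weight, 28 mm wide, 40 mm tall. Origin: centre of its underside.
Mind the look-alikes: they are no part of the job. Leave any green or yellow look-alike of the lid alone.

How it is judged:
By the outcome, as a careful person would: the job done as asked, in the order asked, and still so for the second after the job is handed in, while the arm keeps its last pose, push and grip.
It also fails if it takes over 48 s, if anything falls off the work surface, if the arm or the gripper's body presses on something with over 40 N, if the wrist force passes 120 N, or if a joint passes its speed limit or range.

## Working session

There is one attempt and no reset: what is moved stays moved. The work goes in short steps, Python scripts to look and compute and a tool call to move; the robot and the scene stay as the last step left them, time stands still between calls to the robot, and variables do not carry over. Pictures are saved under pics/ and viewed, at most 10 in all, crops included, and the job is handed in when it is done.

Besides the shell and the picture viewer there is one more tool, called as name(argument=value, ...), one argument or row to a line, values as JSON. arm_command: Moves the arm, as the interface text tells. Its arguments: {"type":"object","properties":{"targets":{"type":"array"}},"required":["targets"]}

```bash
mkdir -p pics; cat > h.py <<'E'
import numpy as np, cv2
from bench import robot
from scipy.spatial.transform import Rotation as R
def snap(n):
    o=robot.get_obs(); s=robot.snapshot(n)
    if 'T' not in s:
        T=np.eye(4); T[:3,:3]=R.from_euler('xyz',o['ee_rot']).as_matrix(); T[:3,3]=o['tool_pos']; s['T']=T@s['T_tool_cam']
    return s
def pts(s):
    v,u=np.mgrid[0:420,0:560]; z=s['range_z']
    P=np.stack([(u-s['cx'])/s['fx']*z,(v-s['cy'])/s['fy']*z,z],-1)
    return P@s['T'][:3,:3].T+s['T'][:3,3]
def ray(s,u,v,h):
    d=s['T'][:3,:3]@np.array([(u-s['cx'])/s['fx'],(v-s['cy'])/s['fy'],1]); o=s['T'][:3,3]
    return o+d*(h-o[2])/d[2]
def save(n,im): cv2.imwrite('pics/'+n,im[...,::-1])
E
python3 - <<'E'
from h import *
a=snap('top');b=snap('scene')
np.save('top.npy',a,allow_pickle=True);np.save('scene.npy',b,allow_pickle=True)
save('top.png',a['color']);save('scene.png',b['color'])
print(a['T'],b['T'],robot.get_obs())
E
```

```text
[[-0.01577952 -0.98837049  0.15124411  0.38693997]
 [-0.99974162  0.01312067 -0.0185618  -0.01829544]
 [ 0.01636152 -0.15149793 -0.98832215  1.18089222]
 [ 0.          0.          0.          1.        ]] [[ 0.74778847  0.4885956  -0.4495406   0.97494361]
 [ 0.66384603 -0.53901574  0.51843079 -0.5212389 ]
 [ 0.01099354 -0.68610231 -0.727422    0.84795951]
 [ 0.          0.          0.          1.        ]] {'time': 0.1, 'joint_positions': array([ 1.01089083e+00,  8.78780339e-02,  1.37210794e+00, -2.92371540e-05,
        1.68358227e+00, -1.03089365e-01]), 'qvel': array([ 0.00047898, -0.00061648, -0.00265164, -0.0009685 ,  0.00014854,
       -0.00020285]), 'joint_torque': array([ 2.73135731e-03, -3.41252375e+01, -3.03302228e+01,  7.20970379e-02,
        3.03255545e-02, -8.85062809e-05]), 'tool_pos': array([0.24234535, 0.49317887, 0.20442044]), 'ee_rot': array([-3.13962456e+00, -1.74398090e-04,  2.68477309e+00]), 'wrist_force': array([-0.78988086,  0.93082778, -0.03436781]), 'wrist_torque': array([ 0.02882936,  0.00611474, -0.06041313]), 'finger_force': 0.0, 'width': 0.09387594894803922}
```

View pics/top.png

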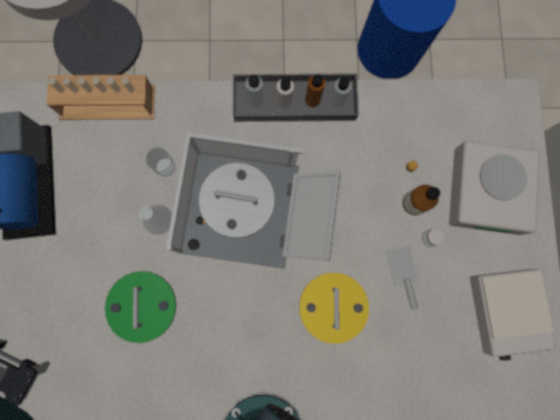

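View pics/scene.png

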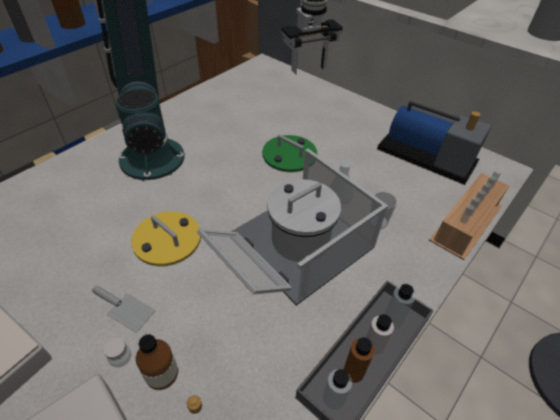

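The top view shows the bare aluminium lid on the pot at about (237,199), with its handle bar from (216,195) to (257,202). The drop-down panel leans out on the right, with its top edge from about (338,173) to (330,259). The lid look-alikes are green at (140,307) and yellow at (334,308), both flat on the bench. The uncoloured one on the steel pot inside the guard is the target. Next I'll measure and make the enlarged crop.

```bash
python3 - <<'E'
from h import *
a=np.load('top.npy',allow_pickle=True).item()
P=pts(a);c=a['color'].astype(int);x,y,z=P[...,0],P[...,1],P[...,2]
v,u=np.mgrid[0:420,0:560]
roi=(u>170)&(u<350)&(v>130)&(v<275)
m=roi&(abs(z-.146)<.006)&(abs(u-237)<45)&(abs(v-199)<45)
cn,_=cv2.findContours(m.astype(np.uint8),0,1);k=max(cn,key=cv2.contourArea)
(uc,vc),r=cv2.minEnclosingCircle(k);print('lid',uc,vc,r,ray(a,uc,vc,.146),'diam',2*r/a['fx']*1.03, m.sum(), np.median(z[m]))
b=roi&(z>.17)&(abs(u-237)<35)&(abs(v-199)<20)
q=P[b];print('bar',b.sum(),q.mean(0),np.median(q[:,2]));d=np.linalg.svd(q[:,:2]-q[:,:2].mean(0))[2][0];print(d,np.degrees(np.arctan2(d[1],d[0])),np.ptp((q[:,:2]@d)))
# base plate: grey; front edge
for n,p in dict(t1=(339,173),t2=(330,259),h1=(299,176),h2=(285,257)).items():
    print(n,[ (P[p[1]+j,p[0]+i]).round(3).tolist() for i,j in((0,0),(-2,0),(-4,0))])
for h in(.012,): print('corners',[ray(a,*p,h).round(3) for p in((285,268),(170,250))])
for h in(.11,.12,.13,.14): print(h,[ray(a,*p,h).round(3) for p in((339,173),(331,259))])
save('crop.png',cv2.resize(a['color'][125:285,160:350],None,fx=4,fy=4,interpolation=2)[:600])
E
```

```text
lid 236.24072265625 199.86148071289062 37.867645263671875 [0.57651225 0.05485141 0.146     ] diam 0.17578813330579643 4010 0.14536090861123951
bar 237 [0.57306175 0.0525419  0.20763834] 0.1871089714822285
[-0.65912357 -0.75203465] -131.2330653630454 0.22512325898855712
t1 [[0.645, -0.196, 0.119], [0.645, -0.191, 0.122], [0.645, -0.186, 0.121]]
t2 [[0.441, -0.184, -0.004], [0.435, -0.161, 0.124], [0.435, -0.156, 0.124]]
h1 [[0.657, -0.103, 0.044], [0.658, -0.098, 0.038], [0.659, -0.093, 0.037]]
h2 [[0.447, -0.063, 0.01], [0.447, -0.058, 0.012], [0.447, -0.053, 0.013]]
corners [array([ 0.418, -0.063,  0.012]), array([0.47 , 0.238, 0.012])]
0.11 [array([ 0.648, -0.197,  0.11 ]), array([ 0.435, -0.17 ,  0.11 ])]
0.12 [array([ 0.645, -0.196,  0.12 ]), array([ 0.435, -0.169,  0.12 ])]
0.13 [array([ 0.643, -0.194,  0.13 ]), array([ 0.435, -0.167,  0.13 ])]
0.14 [array([ 0.64 , -0.192,  0.14 ]), array([ 0.434, -0.166,  0.14 ])]
```

View pics/crop.png

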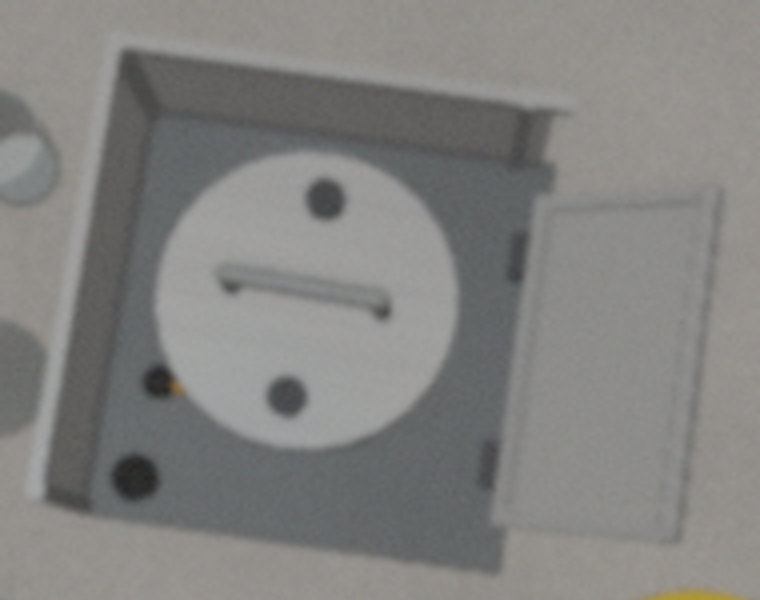

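The crop confirms the target: an uncoloured disc on the pot inside the guard, with its bar from crop (225,272) to (382,298). Next I'll refine the yaw and bar line, then work out the shifts for the move.

```bash
cat >> h.py <<'E'
def rel(p,yaxis_deg,cur=None):
    o=robot.get_obs(); Rm=R.from_euler('xyz',o['ee_rot']).as_matrix()
    a=np.degrees(np.arctan2(Rm[1,1],Rm[0,1])); d=(yaxis_deg-a+90)%180-90
    return 'az %.1f shift mm %s'%(-d,(Rm.T@(np.array(p)-o['tool_pos'])*1000).round(1))
E
python3 - <<'E'
from h import *
a=np.load('top.npy',allow_pickle=True).item()
def L(p,q,h):
    f=lambda c:ray(a,160+c[0]/4,125+c[1]/4,h); A,B=f(p),f(q);d=B-A
    print(A.round(4),B.round(4),'mid',((A+B)/2).round(4),'len',np.linalg.norm(d).round(4),'ang',np.degrees(np.arctan2(d[1],d[0])).round(1));
L((225,272),(382,298),.187)
L((90,515),(500,572),.012)
L((717,190),(680,540),.122)
L((122,45),(570,105),.174)
L((122,45),(38,495),.174)
psi=np.radians(-8);n=np.array([np.sin(psi),-np.cos(psi),0])
e=np.array([.541,-.1815,0])
print(rel(e+n*.05+[0,0,.30],-8),rel(e+n*.05+[0,0,.10],-8))
E
```

```text
[0.5855 0.0974 0.187 ] [0.5693 0.0082 0.187 ] mid [0.5774 0.0528 0.187 ] len 0.0906 ang -100.3
[0.4595 0.2052 0.012 ] [ 0.4183 -0.0626  0.012 ] mid [0.4389 0.0713 0.012 ] len 0.271 ang -98.7
[ 0.6459 -0.196   0.122 ] [ 0.4326 -0.1659  0.122 ] mid [ 0.5393 -0.181   0.122 ] len 0.2154 ang 172.0
[0.7247 0.1599 0.174 ] [ 0.6854 -0.1027  0.174 ] mid [0.705  0.0286 0.174 ] len 0.2655 ang -98.5
[0.7247 0.1599 0.174 ] [0.4611 0.2037 0.174 ] mid [0.5929 0.1818 0.174 ] len 0.2672 ang 170.6
az 71.8 shift mm [-581.2 -521.5  -94.7] az 71.8 shift mm [-581.2 -521.1  105.3]
```

arm_command(
  targets=[0, 0, 0, 0, 0, -95, 1, 0, 0, 0, 0, 0, -95, 1, 0, 0, 73, -580, -520, -95, 1, 0, 0, 73, -580, -520, -95, 1, 0, 0, 73, -580, -520, -95, 1, 0, 0, 73, -580, -520, -95, 1, 0, 0, 73, -580, -520, -95, 1, 0, 0, 73, -580, -520, -95, 1, 0, 0, 73, -580, -520, -95, 1, 0, 0, 73, -580, -520, -95, 1, 0, 0, 73, -580, -520, -95, 1, 0, 0, 73, -580, -520, -95, 1, 0, 0, 73, -580, -520, -95, 1, 0, 0, 73, -580, -520, -95, 1, 0, 0, 73, -580, -520, -95, 1, 0, 0, 73, -580, -520, -95, 1, 0, 0, 73, -580, -520, -95, 1, 0, 0, 73, -580, -520, -95, 1, 0, 0, 73, -580, -520, -95, 1, 0, 0, 73, -580, -520, -95, 1],
)

```text
time: 2.1
tool_pos: [0.5335, -0.229, 0.2993]
ee_rot: [-3.139, -0.001, 1.41]
wrist_force: [0.2, 0.5, -0.3]
width: 0.0004
finger_force: 0.0
```

arm_command(
  targets=[0, 0, 0, 0, 0, 50, 1, 0, 0, 0, 0, 0, 100, 1, 0, 0, 0, 0, 0, 150, 1, 0, 0, 0, 0, 0, 185, 1, 0, 0, 0, 0, 0, 199, 1, 0, 0, 0, 0, 0, 199, 1, 0, 0, 0, 10, 0, 199, 1, 0, 0, 0, 20, 0, 199, 1, 0, 0, 0, 30, 0, 199, 1, 0, 0, 0, 36, 0, 199, 1, 0, 0, 0, 42, 0, 199, 1, 0, 0, 0, 48, 0, 199, 1, 0, 0, 0, 54, 0, 199, 1, 0, 0, 0, 60, 0, 199, 1, 0, 0, 0, 66, 0, 199, 1, 0, 0, 0, 72, 0, 199, 1, 0, 0, 0, 78, 0, 199, 1, 0, 0, 0, 84, 0, 199, 1, 0, 0, 0, 90, 0, 199, 1, 0, 0, 0, 96, 0, 199, 1],
)

```text
time: 4.1
tool_pos: [0.5502, -0.135, 0.1035]
ee_rot: [3.138, 0.002, 1.41]
wrist_force: [-0.2, -3.6, 3.4]
width: 0.0005
finger_force: 1.9
```

```bash
python3 - <<'E'
from h import *
s=snap('scene');save('s2.png',cv2.resize(s['color'][140:340,170:430],None,fx=3,fy=3))
print(robot.get_obs()['tool_pos'])
E
```

```text
[ 0.55002645 -0.13342347  0.10280504]
```

View pics/s2.png

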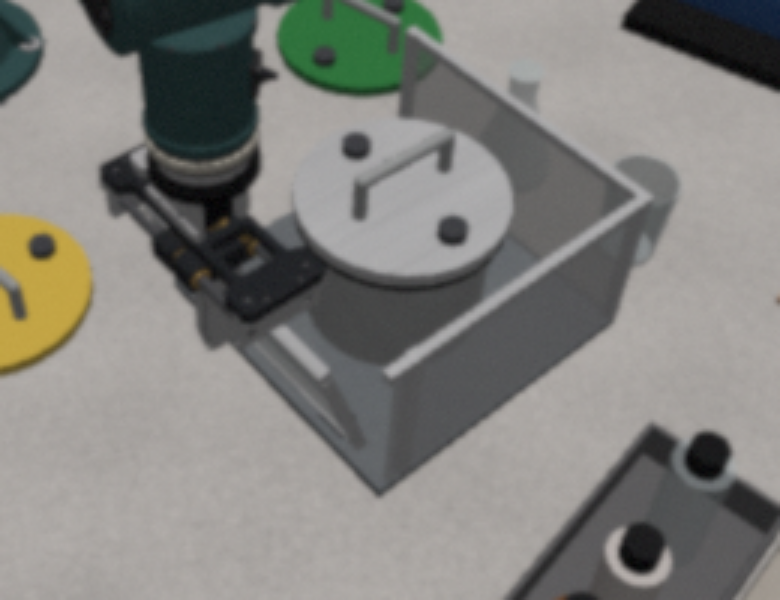

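The panel is rising cleanly: its rail is on the fingers at crop (310,360) and the lid is still shut. The lid's two black knobs at (355,145) and (453,230) are raised, so I'll open the fingers only partly for the grasp. I'll keep pushing.

arm_command(
  targets=[0, 0, 0, 5, 0, 0, 1, 0, 0, 0, 10, 0, 0, 1, 0, 0, 0, 15, 0, 0, 1, 0, 0, 0, 20, 0, 0, 1, 0, 0, 0, 25, 0, 0, 1, 0, 0, 0, 28, 0, 0, 1, 0, 0, 0, 31, 0, 0, 1, 0, 0, 0, 34, 0, 0, 1, 0, 0, 0, 34, 0, 0, 1],
)

```text
time: 5.05
tool_pos: [0.5544, -0.0997, 0.1012]
ee_rot: [-3.141, -0.001, 1.411]
wrist_force: [-0.3, 0.2, 0.4]
width: 0.0005
finger_force: 0.2
```

arm_command(
  targets=[0, 0, 0, 2, 0, 0, 1, 0, 0, 0, 4, 0, 0, 1, 0, 0, 0, 6, 0, 0, 1],
)

```text
time: 5.35
tool_pos: [0.5553, -0.0946, 0.1014]
ee_rot: [-3.141, -0.0, 1.411]
wrist_force: [-1.0, -1.9, 2.1]
width: 0.0004
finger_force: 1.1
```

arm_command(
  targets=[0, 0, 0, 2, 0, 0, 1, 0, 0, 0, 4, 0, 0, 1, 0, 0, 0, 6, 0, 0, 1],
)

```text
time: 5.65
tool_pos: [0.5556, -0.0931, 0.1016]
ee_rot: [-3.141, 0.009, 1.409]
wrist_force: [-3.2, -17.5, 2.2]
width: 0.0007
finger_force: 8.5
```

The force jumped to 17 N, so the panel is on its stop. I'll back off, rise and check it.

arm_command(
  targets=[0, 0, 0, -4, 0, 0, 1, 0, 0, 0, -20, 0, 0, 1, 0, 0, 0, -50, 0, 0, 1, 0, 0, 0, -60, 0, -20, 1, 0, 0, 0, -60, 0, -60, 1, 0, 0, 0, -60, 0, -110, 1, 0, 0, 0, -60, 0, -160, 0, 0, 0, 0, -60, 0, -200, 0, 0, 0, 0, -60, 0, -200, 0],
)

```text
time: 6.55
tool_pos: [0.549, -0.1488, 0.3094]
ee_rot: [3.128, 0.002, 1.411]
wrist_force: [0.1, 0.6, 1.0]
width: 0.0215
finger_force: 0.0
```

```bash
python3 - <<'E'
from h import *
s=snap('scene');w=snap('wrist');t=snap('top')
A=cv2.resize(s['color'][140:340,230:430],(400,400));B=cv2.resize(w['color'],(400,300))
B=cv2.copyMakeBorder(B,0,100,0,0,0);save('s3.png',np.hstack([A,B]))
P=pts(t);c=(P[...,2]>.155)&(P[...,2]<.185)
psi=np.radians(-8.7);C=np.array([.577,.0535]);X=P[...,:2]-C
sx=X@[np.cos(psi),np.sin(psi)];sy=X@[-np.sin(psi),np.cos(psi)]
m=c&(abs(sx)<.1)&(sy<-.1)&(sy>-.2);print(m.sum(),np.median(sy[m]),np.median(P[...,2][m]),np.percentile(sy[m],[5,95]))
for lo in(-.1,-.05,0,.05):
    k=m&(sx>lo)&(sx<lo+.05);print(lo,k.sum(),np.median(sy[k]) if k.any() else 0)
m2=c&(abs(sx)<.1)&(sy>.1)&(sy<.2);print('+y fixed',np.median(sy[m2]))
print(robot.get_obs()['tool_pos'])
E
```

```text
423 -0.12992850236342762 0.16931526241892314 [-0.13575771 -0.12475743]
-0.1 94 -0.1285786578986482
-0.05 112 -0.1302549028870976
0 112 -0.13030191105016004
0.05 105 -0.1304576930790016
+y fixed 0.13670451989390134
[ 0.54668522 -0.14800305  0.30027241]
```

View pics/s3.png

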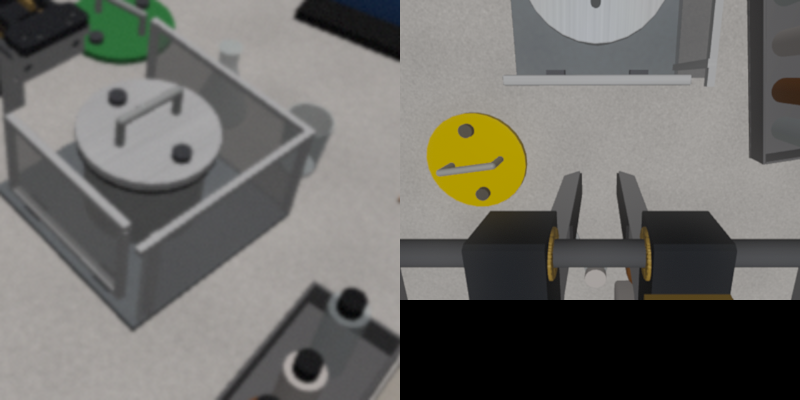

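The panel stands upright: its rail is at stand y = -0.130 and z = 0.169, level along its length. In the scene view it rises vertically at (5..128,120..290), and the lid is still shut. Next I'll move over the handle and measure it from near.

arm_command(
  targets=[0, 0, 1, 50, 0, 0, 0, 0, 0, 1, 100, -1, 0, 0, 0, 0, 1, 150, -2, 0, 0, 0, 0, 1, 190, -2, 0, 0, 0, 0, 1, 204, -2, 0, 0, 0, 0, 1, 204, -2, 20, 0, 0, 0, 1, 204, -2, 20, 0],
)

```text
time: 7.4
tool_pos: [0.5757, 0.0537, 0.2764]
ee_rot: [-3.133, 0.002, 1.394]
wrist_force: [0.1, 0.3, 0.3]
width: 0.047
finger_force: 0.0
```

```bash
python3 - <<'E'
from h import *
w=snap('wrist');np.save('w.npy',w,allow_pickle=True);save('w1.png',w['color'])
P=pts(w);z=P[...,2];q=P[(z>.176)&(z<.2)&(abs(P[...,0]-.577)<.06)&(abs(P[...,1]-.053)<.08)]
print(len(q),q.mean(0),q[:,:2].min(0),q[:,:2].max(0))
if len(q):
    d=np.linalg.svd(q[:,:2]-q[:,:2].mean(0))[2][0];print(np.degrees(np.arctan2(d[1],d[0])),np.ptp(q[:,:2]@d))
o=robot.get_obs();print(o['tool_pos'],o['ee_rot'],o['width'],rel([.577,.0535,.164],-10))
E
```

```text
1970 [0.58028671 0.05577643 0.18765572] [0.56546822 0.00293361] [0.59401174 0.10228182]
-101.0009696837934 0.10029142414792705
[0.57617773 0.05322426 0.27801602] [-3.13495142e+00  1.45468270e-03  1.39291117e+00] 0.047124945627211666 az -0.2 shift mm [  0.6   1.5 114. ]
```

View pics/w1.png

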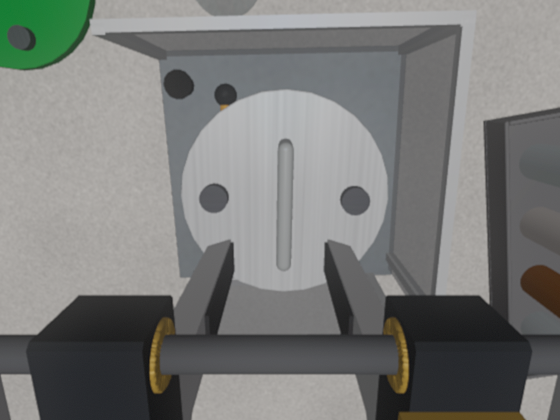

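The wrist view shows the bar at (285,140)-(284,270), about centred between the fingers at columns 234 and 324, with the knobs clear of them. I'll descend and grip.

arm_command(
  targets=[0, 0, 1, 1, 2.5, 30, 0, 0, 0, 1, 1, 2.5, 60, 0, 0, 0, 1, 1, 2.5, 85, 0, 0, 0, 1, 1, 2.5, 105, 0, 0, 0, 1, 1, 2.5, 114, 0, 0, 0, 1, 1, 2.5, 114, 0, 0, 0, 1, 1, 2.5, 114, 0, 0, 0, 1, 1, 2.5, 114, 1, 0, 0, 1, 1, 2.5, 114, 1, 0, 0, 1, 1, 2.5, 114, 1, 0, 0, 1, 1, 2.5, 114, 1, 0, 0, 1, 1, 2.5, 114, 1, 0, 0, 1, 1, 2.5, 114, 1, 0, 0, 1, 1, 2.5, 114, 1],
)

```text
time: 8.85
tool_pos: [0.5795, 0.0545, 0.1677]
ee_rot: [-3.141, -0.0, 1.376]
wrist_force: [-3.6, 0.6, 2.4]
width: 0.0112
finger_force: 30.0
```

arm_command(
  targets=[0, 0, 0, 0, 0, -1, 1, 0, 0, 0, 0, 0, -2, 1, 0, 0, 0, 0, 0, -3, 1, 0, 0, 0, 0, 0, -4, 1, 0, 0, 0, 0, 0, -5, 1, 0, 0, 0, 0, 0, -6, 1, 0, 0, 0, 0, 0, -7, 1, 0, 0, 0, 0, 0, -8, 1, 0, 0, 0, 0, 0, -8, 1],
)

```text
time: 9.75
tool_pos: [0.5818, 0.0542, 0.1796]
ee_rot: [3.135, -0.001, 1.376]
wrist_force: [1.0, -0.5, -5.2]
width: 0.0109
finger_force: 30.0
```

arm_command(
  targets=[0, 0, 0, 0, 0, -2, 1, 0, 0, 0, 0, 0, -4, 1, 0, 0, 0, 0, 0, -6, 1, 0, 0, 0, 0, 0, -8, 1, 0, 0, 0, 0, 0, -10, 1, 0, 0, 0, 0, 0, -12, 1, 0, 0, 0, 0, 0, -14, 1, 0, 0, 0, 0, 0, -14, 1, 0, 0, 0, 0, 0, -14, 1, 0, 0, 0, 0, 0, -14, 1],
)

```text
time: 10.75
tool_pos: [0.5799, 0.0543, 0.1893]
ee_rot: [-3.141, -0.0, 1.376]
wrist_force: [0.8, 1.0, -6.1]
width: 0.0108
finger_force: 30.0
```

```bash
python3 - <<'E'
from h import *
w=snap('wrist');s=snap('scene');t=snap('top')
save('s4.png',np.hstack([cv2.resize(s['color'][130:330,230:430],(400,400)),cv2.copyMakeBorder(cv2.resize(w['color'],(400,300)),0,100,0,0,0)]))
C=np.array([.579,.054]);psi=np.radians(-8.7)
for n,q in(('w',w),('s',s),('t',t)):
    P=pts(q);z=P[...,2];X=P[...,:2]-C;r=np.hypot(X[...,0],X[...,1])
    m=(z>.155)&(z<.182)&(r<.085)&(r>.02);p=P[m]
    if m.sum()>50:
        for _ in range(4):
            k=np.linalg.lstsq(np.c_[p[:,:2]-C,np.ones(len(p))],p[:,2],rcond=None)[0];e=p[:,2]-np.c_[p[:,:2]-C,np.ones(len(p))]@k;p=p[abs(e)<.004]
        print(n,m.sum(),len(p),'top z',k[2],'tilt deg',np.degrees(k[:2]))
    sx=X@[np.cos(psi),np.sin(psi)];sy=X@[-np.sin(psi),np.cos(psi)]
    g=(z>.16)&(z<.182)&(abs(sx)<.1)&(sy<-.115)&(sy>-.17);print(' rail',g.sum(),np.median(sy[g]) if g.any() else 0)
print([(o['tool_pos'].round(4),o['ee_rot'].round(3),o['wrist_force'].round(1)) for o in [robot.get_obs()]])
E
```

```text
w 43732 40604 top z 0.16755136572694282 tilt deg [0.35924407 0.05916811]
 rail 414 -0.12782956163605533
s 2174 1989 top z 0.166780415645684 tilt deg [0.33791098 0.01799973]
 rail 475 -0.13575334685019913
t 1198 1146 top z 0.1669987854067279 tilt deg [0.51591429 0.138597  ]
 rail 441 -0.13118779293612107
[(array([0.5799, 0.0543, 0.1893]), array([-3.141, -0.   ,  1.376]), array([-0.4,  0.7, -5.2]))]
```

View pics/s4.png

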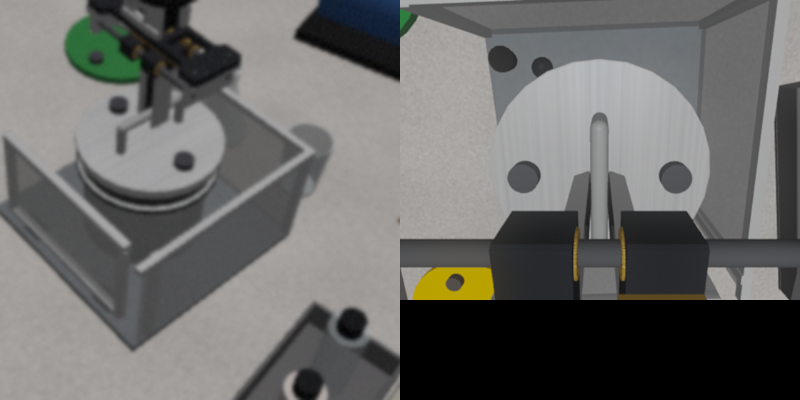

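The lid is free of the seal and level (under 0.5°). The dark plug shows above the rim at (150,195), and the panel is still upright. The lid's underside is about 21 mm above the rim, so I'll raise it 4 mm to mid-band and hold.

arm_command(
  targets=[0, 0, 0, 0, 0, -2, 1, 0, 0, 0, 0, 0, -4, 1, 0, 0, 0, 0, 0, -4, 1, 0, 0, 0, 0, 0, -4, 1, 0, 0, 0, 0, 0, -4, 1, 0, 0, 0, 0, 0, -4, 1, 0, 0, 0, 0, 0, -4, 1],
)

```text
time: 11.6
tool_pos: [0.58, 0.0543, 0.1934]
ee_rot: [-3.141, -0.0, 1.376]
wrist_force: [-0.7, -0.4, -5.8]
width: 0.0111
finger_force: 30.0
```

```bash
python3 - <<'E'
from h import *
for n in('wrist','top'):
    P=pts(snap(n));z=P[...,2];X=P[...,:2]-[.579,.054];r=np.hypot(X[...,0],X[...,1])
    m=(z>.16)&(z<.18)&(r<.08)&(r>.02);print(n,np.median(z[m])-.146)
o=robot.get_obs();print(o['tool_pos'],o['finger_force'],o['qvel'].round(3),o['time'])
h=np.median(z[m])-.146
if .022<h<.029: print(robot.close_job())
E
```

```text
wrist 0.02569730316629512
top 0.024850725577703542
[0.58000027 0.05431428 0.1933922 ] 29.998439848423004 [-0.     0.    -0.     0.     0.001  0.002] 11.7
the job is handed in; nothing more can be done
None
```

I handed the job in at 11.7 s: the guard panel is upright on its stop, and the lid is out of its seal, held level and steady about 25 mm above the rim; the gripper touched only the panel and the lid's handle.

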